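# Load the paint bottle rocker

### The job

Unpack the stack of paint bottles: lay every bottle on its side in a trough of its own on the sloping cradle of the bottle rocker, foot down at the low end and cap towards the raised end, and lay the two spacer boards flat and lengthwise on the spare board in the grey tray, one on top of the other. Only when all that is done, flip the rocker's lever right over to switch it on. Leave the other things on the table where they are.

Things in the scene. Friction and masses are not known exactly. Their poses are not given: they have to be found in the camera images.
- b1_mid (a point): centre (half-way up) of the red paint bottle: square body 40 x 40 x 80 mm, then a round white cap 26 mm across, 105 mm tall in all, 0.2 kg; z points from foot to cap, x and y are square to its flat sides. It starts upright; always there; starts on the lower board, under the upper board
- b2_mid (a point): centre (half-way up) of the yellow paint bottle: square body 40 x 40 x 80 mm, then a round white cap 26 mm across, 105 mm tall in all, 0.2 kg; z points from foot to cap, x and y are square to its flat sides. It starts upright; always there; starts on the lower board, under the upper board
- b3_mid (a point): centre (half-way up) of the blue paint bottle: square body 40 x 40 x 80 mm, then a round white cap 26 mm across, 105 mm tall in all, 0.2 kg; z points from foot to cap, x and y are square to its flat sides. It starts upright; may be absent; starts on top of the upper board
- b4_mid (a point): centre (half-way up) of the green paint bottle: square body 40 x 40 x 80 mm, then a round white cap 26 mm across, 105 mm tall in all, 0.2 kg; z points from foot to cap, x and y are square to its flat sides. It starts upright; may be absent; starts on top of the upper board
- b5_mid (a point): centre (half-way up) of the orange paint bottle: square body 40 x 40 x 80 mm, then a round white cap 26 mm across, 105 mm tall in all, 0.2 kg; z points from foot to cap, x and y are square to its flat sides. It starts upright; may be absent; starts on top of the upper board
- upper_board_mid (a point): centre of the upper spacer board: it rests on the caps of the two lower bottles and carries the upper bottles. Plywood, 60 mm (x) x 210 mm (y) x 10 mm thick, 0.08 kg, z up
- lower_board_mid (a point): centre of the lower spacer board: it lies on the table under the two lower bottles. Plywood, 60 mm (x) x 210 mm (y) x 10 mm thick, 0.08 kg, z up
- spare_board_mid (a point): centre of the spare spacer board already lying in the tray, the start of the pile. Plywood, 60 mm (x) x 210 mm (y) x 10 mm thick, 0.08 kg, z up
- tray_floor (a point): centre of the floor of the loose grey tray for the boards, 0.9 kg: inside 118 mm (x) x 262 mm (y), floor 4 mm thick, walls 4 mm thick, rim 14 mm above the table; boards go with their long side along its y
- rocker: bottle rocker, a fixed grey machine: base 170 (x) x 400 (y) x 30 mm, origin at the centre of its underside; its low side and its switch are towards -x
- cradle: the rocker's fixed sloping cradle, origin 65 mm above the table: x runs up its 20 degree slope (raised end at +x), z is square to the slope, the deck is at z = 0. Five troughs lie side by side at y = -140, -70, 0, 70, 140 mm, each 54 mm wide between black ribs 10 mm high. Deck and ribs are two strips, x -64 to -28 mm and 10 to 30 mm; between them it is open, so fingertips fit
- trough3 (a point): where the centre of a bottle lying in the middle trough belongs: cradle x -3, y 0, z 20 mm (the others: the same, shifted along y by 70 or 140 mm), axes as the cradle's. Its foot is then just off the blue stop at the low end (face at cradle x = -62 mm, 14 mm high), its foot-to-cap axis along the cradle's +x. Bottles do not slide on the slope
- switch (a joint): rocker's lever: 0 off (leans towards the rocker's +y), 1.0 fully over (leans towards the rocker's -y); stays where it is left, moves at under 2 N
- switch_tip (a point): centre of the lever's red ball, 26 mm across, on a rod 10 mm thick. The pivot is 80 mm from it, 22 mm above the table, at x -125, y 0 mm in the rocker's frame; the ball swings in the upright plane along the rocker's y, 70 mm above the pivot at both ends, 80 mm half-way. The lever's block is 50 (x) x 70 (y) x 25 mm high
- water: bystander: a clear water bottle with a blue cap, 70 mm across and 240 mm tall, origin at the centre of its underside
- dropper: bystander: a small brown glass bottle with a blue cap, 36 mm across and 90 mm tall, origin at the centre of its underside
- tub: bystander: an open blue plastic tub, 100 mm across and 110 mm tall, origin at the centre of its underside
- phone: bystander: a black phone lying flat, 75 x 150 x 9 mm, origin at the centre of its underside
- tube: bystander: a white and orange paint tube lying flat, 30 x 140 x 16 mm, origin at the centre of its underside

How it is judged (in metres and radians):
On the way, in this order (a step that is already met when the one before it is completed fails the run):
1. every bottle lies in a trough, cap up the slope, and all three boards are piled in the tray ((y of b1_mid in the frame of cradle between -0.154 and -0.126 m or y of b1_mid in the frame of cradle between -0.084 and -0.056 m or y of b1_mid in the frame of cradle between -0.014 and 0.014 m or y of b1_mid in the frame of cradle between 0.056 and 0.084 m or y of b1_mid in the frame of cradle between 0.126 and 0.154 m) and x of b1_mid in the frame of cradle between -0.02 and 0.014 m and z of b1_mid in the frame of cradle between 0.014 and 0.027 m and angle between the z axis of each of b1_mid, b2_mid, b3_mid, b4_mid, b5_mid and the x axis of cradle, either way round below 0.2 rad and angle between each of b1_mid, b2_mid, b3_mid, b4_mid, b5_mid's own z axis and vertical below 1.5 rad and (y of b2_mid in the frame of cradle between -0.154 and -0.126 m or y of b2_mid in the frame of cradle between -0.084 and -0.056 m or y of b2_mid in the frame of cradle between -0.014 and 0.014 m or y of b2_mid in the frame of cradle between 0.056 and 0.084 m or y of b2_mid in the frame of cradle between 0.126 and 0.154 m) and x of b2_mid in the frame of cradle between -0.02 and 0.014 m and z of b2_mid in the frame of cradle between 0.014 and 0.027 m and (y of b3_mid in the frame of cradle between -0.154 and -0.126 m or y of b3_mid in the frame of cradle between -0.084 and -0.056 m or y of b3_mid in the frame of cradle between -0.014 and 0.014 m or y of b3_mid in the frame of cradle between 0.056 and 0.084 m or y of b3_mid in the frame of cradle between 0.126 and 0.154 m) and x of b3_mid in the frame of cradle between -0.02 and 0.014 m and z of b3_mid in the frame of cradle between 0.014 and 0.027 m and (y of b4_mid in the frame of cradle between -0.154 and -0.126 m or y of b4_mid in the frame of cradle between -0.084 and -0.056 m or y of b4_mid in the frame of cradle between -0.014 and 0.014 m or y of b4_mid in the frame of cradle between 0.056 and 0.084 m or y of b4_mid in the frame of cradle between 0.126 and 0.154 m) and x of b4_mid in the frame of cradle between -0.02 and 0.014 m and z of b4_mid in the frame of cradle between 0.014 and 0.027 m and (y of b5_mid in the frame of cradle between -0.154 and -0.126 m or y of b5_mid in the frame of cradle between -0.084 and -0.056 m or y of b5_mid in the frame of cradle between -0.014 and 0.014 m or y of b5_mid in the frame of cradle between 0.056 and 0.084 m or y of b5_mid in the frame of cradle between 0.126 and 0.154 m) and x of b5_mid in the frame of cradle between -0.02 and 0.014 m and z of b5_mid in the frame of cradle between 0.014 and 0.027 m and x of lower_board_mid in the frame of tray_floor between -0.035 and 0.035 m and y of lower_board_mid in the frame of tray_floor between -0.035 and 0.035 m and z of lower_board_mid in the frame of tray_floor between 0 and 0.031 m and (angle between lower_board_mid's own z axis and vertical below 0.1 rad or angle between lower_board_mid's own z axis and vertical above 3.04 rad) and x of upper_board_mid in the frame of tray_floor between -0.035 and 0.035 m and y of upper_board_mid in the frame of tray_floor between -0.035 and 0.035 m and z of upper_board_mid in the frame of tray_floor between 0 and 0.031 m and (angle between upper_board_mid's own z axis and vertical below 0.1 rad or angle between upper_board_mid's own z axis and vertical above 3.04 rad) and x of spare_board_mid in the frame of tray_floor between -0.035 and 0.035 m and y of spare_board_mid in the frame of tray_floor between -0.035 and 0.035 m and z of spare_board_mid in the frame of tray_floor between 0 and 0.031 m and (angle between spare_board_mid's own z axis and vertical below 0.1 rad or angle between spare_board_mid's own z axis and vertical above 3.04 rad)), for 0.2 s.
2. the lever is flipped right over (value of joint switch above 0.85 rad), for 0.2 s.
At the end, for the whole second after the job is handed in: Each bottle lies along a trough (0.2 rad), cap up the slope, centre within 14 mm of the trough's middle line, at cradle x -20 to 14 mm and z 14 to 27 mm. The three boards lie flat (0.1 rad), one on another, within 35 mm of the tray's middle in x and y. Lever above 0.85 (all of step 1 and value of joint switch above 0.85 rad); the robot touches nothing.
It fails at once if the water is pushed more than 50 mm or knocked over (distance of water from where it was at the start of the episode above 0.05 m or angle between water's own z axis and vertical above 0.5 rad).
It fails at once if the dropper is pushed more than 50 mm or knocked over (distance of dropper from where it was at the start of the episode above 0.05 m or angle between dropper's own z axis and vertical above 0.5 rad).
It fails at once if the tub is pushed more than 50 mm or knocked over (distance of tub from where it was at the start of the episode above 0.05 m or angle between tub's own z axis and vertical above 0.5 rad).
It fails at once if the phone is pushed more than 50 mm or knocked over (distance of phone from where it was at the start of the episode above 0.05 m or angle between phone's own z axis and vertical above 0.5 rad).
It fails at once if the tube is pushed more than 50 mm or knocked over (distance of tube from where it was at the start of the episode above 0.05 m or angle between tube's own z axis and vertical above 0.5 rad).
Of b3, b4, b5 only 1 to 3 are there at a start; the rules pass over those that are not, and their reading is None.
At some moment in a run one of tray may be knocked a few centimetres aside while the robot is not near it.
Once in a run the grip may slacken for a moment while it holds something.
It also fails if it takes over 210 s, if anything falls off the work surface, if the arm or the gripper's body presses on something with over 40 N, if the wrist force passes 120 N, or if a joint passes its speed limit or range.

### The arm

A 7-joint arm with a two-finger parallel gripper is mounted at the origin on the work surface. World frame = base frame: x ahead of the robot, y to its left, z up, the work surface at z = 0. Lengths are in mm, angles in rad, forces in N, time in s.
With the tool pointing down it reaches from about 425 to 1025 mm from the base axis. Payload 9.4 kg.
Tool frame: the origin (TCP) lies midway between the tips of the shut fingers; the grasp point (between the pads) lies 19 mm behind it; z points along the fingers, y is the line along which they close (so a half turn about z gives the same grasp; the last joint's range is limited). The gripper opens to 93 mm and grips with 3 to 60 N. Pads are 15 mm wide; open, the fingers measure 128 mm over their backs; the gripper's body (75 mm by 188 mm) begins 65 mm behind the grasp point.
Start: joints at [1.028, 0.599, -0.003, 1.599, 0.002, 0.943, -0.08], TCP at [325.615, -647.764, 218.618] pointing down, gripper open.
Joint ranges: [-2.57, 2.57], [-0.35, 1.97], [-1.29, 1.29], [0.11, 2.56], [-1.05, 4.19], [0.11, 1.86], [-2.63, 2.63]. Speed limits (rad/s): [2.22, 2.22, 3.01, 3.01, 3.14, 3.14, 3.14].

### API

Orientations are given as a unit quaternion [x, y, z, w].
In Python, from rig import bot gives the robot as it stands. Calls block until the motion is done:
- bot.goto(position, orientation): joint-space move of the TCP to a pose.
- bot.line_to(position, ori=None, feed=150): straight line of the TCP; ori=None keeps the orientation; feed is the mean speed in mm/s.
- bot.goto_joints(angles): joint-space move.
- bot.gripper_to(opening): finger opening in mm; the grip force is fixed at half the most; returns when the fingers have stopped.
- bot.wait(seconds).
- bot.inverse_kinematics(position, orientation): joint angles nearest the present ones, or None.
- bot.sense(): the state.
- bot.read_camera(name): name is "side" or "top"; returns a dict with "image" (420x560x3 uint8, blue, green, red), "intrinsics" (3x3 intrinsics, pixels), "dist" ([k1, k2, p1, p2, k3] as OpenCV has them; the pictures are not rectified), "xyz" and "attitude" of the camera in the world. Camera axes: x right, y down, z forward; pixel columns grow to the right and rows downward; lengths in mm; the calibration is good to about 2 mm. A picture is of the moment at which its call begins. There is no depth.
A pose or a line that the arm cannot do raises bot.Unreachable and nothing moves.
- bot.sign_off(): hands the job in; it is judged then, once.
Trained networks look in the newest picture that a camera, given by its name, has taken for a name from the list of things; names that differ only in an ending like _2 or _b are one class to them, and where a whole thing is asked for, a point or a joint stands for the part that bears it (a point fixed in the world has none). Each returns a list of dicts, best first, with "score" (0 to 1); they miss things now and then, are a little off and sometimes report something else, mostly with a low value. They report only what shows in the picture. A call takes as long as a camera call.
- bot.silhouettes(camera, label): "pixels" (420x560 bool, what is visible of it) and "box" ([left, top, width, height] in pixels, round what is visible of it).
The state is a dict: "time_s": time; "joints": joint angles; "dq": joint speeds; "joint_efforts": joint torques, N m; "eef_pos": TCP position; "ee_rot": TCP orientation; "contact_force": force on the tool from outside, world axes, zero at the start; "ft_torque": the same for the moment, N m; "width": finger opening in mm; "gripper_force": force on a finger pad.
Only numpy, scipy, OpenCV 4.12 (cv2) and the standard library are available. Lean on these libraries where they do the work, as an engineer would, in place of code of your own. Each camera call takes 0.05 s, during which the arm holds its last target. There are 200 camera calls.

## Working session

There is one attempt and no reset: what is moved stays moved. The work goes in short steps, each a Python script; the robot and the scene stay as the last script left them, time stands still between calls to the robot, and variables do not carry over. Pictures are saved under pics/ and viewed, at most 14 in all, crops included, and the job is handed in when it is done.

```bash
ls; mkdir -p pics
python3 - <<'E'
from rig import bot
import cv2
for c in("top","side"):
    r=bot.read_camera(c); cv2.imwrite(f"pics/{c}0.png",r["image"])
    print(c,r["intrinsics"],r["dist"],r["xyz"],r["attitude"])
print(bot.sense())
E
```

```text
pics
top [[493.93495864   0.         275.18048059]
 [  0.         493.93495864 222.57795778]
 [  0.           0.           1.        ]] [-0.18078332  0.          0.          0.          0.        ] [ 486.6956534    88.3688941  1445.89332131] [ 0.71339129 -0.69982467  0.02710998 -0.02415259]
side [[499.88352593   0.         280.31435092]
 [  0.         499.88352593 212.41427945]
 [  0.           0.           1.        ]] [-0.1439264  0.         0.         0.         0.       ] [ 546.58408149 -826.71564424  749.44159035] [ 0.87924448 -0.00747781  0.0156113  -0.4760562 ]
{'time_s': 0.1, 'joints': array([ 1.02828285,  0.60004539, -0.002536  ,  1.60003889,  0.00179788,
        0.94290621, -0.07984783]), 'dq': array([-0.00051235, -0.00128525,  0.00095255, -0.0029515 ,  0.00014512,
        0.00020801, -0.00036107]), 'joint_efforts': array([ 3.32042917e-03, -7.66558528e+01,  1.50175218e+00, -2.52940840e+01,
       -5.23169863e-02,  1.35629339e-02,  5.72057081e-05]), 'eef_pos': array([ 325.42248025, -647.37620709,  217.8501692 ]), 'ee_rot': array([ 9.72998992e-01,  2.30808308e-01, -2.24908104e-04, -6.60637991e-04]), 'contact_force': array([ 0.11884743, -0.41226197,  0.24612188]), 'ft_torque': array([0.06236849, 0.01042286, 0.03791659]), 'gripper_force': 0.0, 'width': 93.05112008760278}
```

View pics/top0.png

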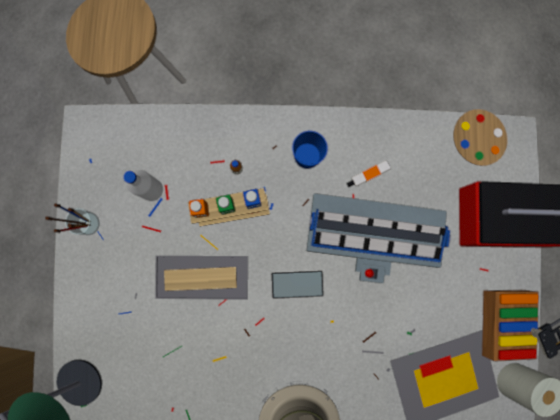

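View pics/side0.png

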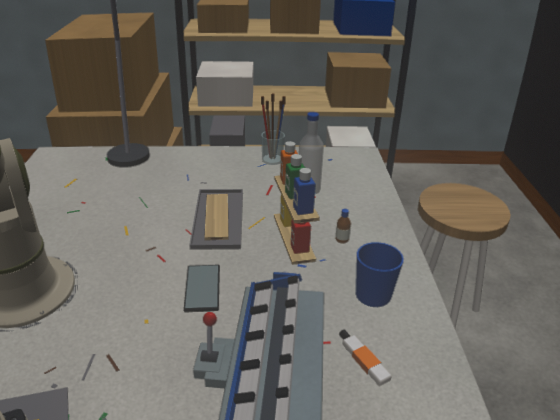

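```bash
cat > h.py <<'E'
from rig import bot
import numpy as np, cv2
from scipy.spatial.transform import Rotation as R
from scipy.optimize import minimize
from functools import lru_cache
cams={}
def snap(cs=("top","side")):
    for c in cs: cams[c]=bot.read_camera(c)
def sil(c,label):
    s=bot.silhouettes(c,label); return s
def proj(c,P):
    r=cams[c]; Rw=R.from_quat(r["attitude"]).as_matrix()
    p=(np.asarray(P,float)-r["xyz"])@Rw
    return cv2.projectPoints(p.reshape(-1,1,3),np.zeros(3),np.zeros(3),r["intrinsics"],np.array(r["dist"]))[0].reshape(-1,2)
def ray(c,uv,z):
    r=cams[c]; n=cv2.undistortPoints(np.array(uv,float).reshape(-1,1,2),r["intrinsics"],np.array(r["dist"])).reshape(-1,2)
    d=np.c_[n,np.ones(len(n))]@R.from_quat(r["attitude"]).as_matrix().T
    return r["xyz"]+d*((z-r["xyz"][2])/d[:,2])[:,None]
def box(x0,x1,y0,y1,z0,z1): return np.array([[x,y,z] for x in(x0,x1) for y in(y0,y1) for z in(z0,z1)],float)
a=np.linspace(0,2*np.pi,17)[:-1]
cyl=lambda r,z0,z1: np.array([[r*np.cos(t),r*np.sin(t),z] for t in a for z in(z0,z1)])
BOTTLE=[box(-20,20,-20,20,-52.5,27.5),cyl(13,27.5,52.5)]
BOARD=[box(-30,30,-105,105,-5,5)]
TRAY=[box(-63,63,-135,135,0,14)]
BASE=[box(-85,85,-200,200,0,30)]
S=4
def render(c,parts,T):
    m=np.zeros((420*S,560*S),np.uint8); Rm,t=T
    for p in parts:
        q=proj(c,p@Rm.T+t); h=cv2.convexHull(((q+.5)*S*16-8).astype(np.int32).reshape(-1,1,2))
        cv2.fillPoly(m,[h],1,shift=4)
    return m>0
def fit(parts,masks,x0,pose,step=(8,8,.1)):
    """pose(x)->(R,t); masks {cam:bool}"""
    M={c:cv2.resize(m.astype(np.uint8),None,fx=S,fy=S,interpolation=cv2.INTER_LINEAR)>0 for c,m in masks.items()}
    def cost(x):
        v=0
        for c,m in M.items():
            r=render(c,parts,pose(x)); v+=1-(r&m).sum()/max(1,(r|m).sum())
        return v/len(M)
    n=len(x0); sim=np.vstack([x0]+[np.array(x0)+np.eye(n)[i]*step[i] for i in range(n)])
    o=minimize(cost,x0,method="Nelder-Mead",options=dict(initial_simplex=sim,xatol=.01,fatol=1e-4,maxiter=150))
    return o.x,o.fun
def flat(z): return lambda x:(R.from_euler("z",x[2]).as_matrix(),np.array([x[0],x[1],z]))
def best(c,label): 
    s=bot.silhouettes(c,label); return s[0] if s else None
E
cat > a.py <<'E'
from h import *
snap()
img={c:cams[c]["image"].copy() for c in cams}
out={}
for l in ["b1_mid","b2_mid","b3_mid","b4_mid","b5_mid","upper_board_mid","lower_board_mid","spare_board_mid","tray_floor","rocker","cradle","switch"]:
    for c in cams:
        s=bot.silhouettes(c,l)
        print(l,c,[(round(q["score"],2),list(map(int,q["box"])),int(q["pixels"].sum())) for q in s[:3]])
        if s:
            out[l+"|"+c]=s[0]["pixels"]
            k,_=cv2.findContours(s[0]["pixels"].astype(np.uint8),0,2); cv2.drawContours(img[c],k,-1,tuple(int(v) for v in np.random.randint(80,255,3)),1)
np.savez("m0.npz",**out)
t=cv2.resize(img["top"][120:310,140:460],(800,475)); s=img["side"][140:400,150:450]
cv2.imwrite("pics/ov_t.png",t); cv2.imwrite("pics/ov_s.png",cv2.resize(s,None,fx=2,fy=2))
E
python3 a.py
```

```text
b1_mid top []
b1_mid side [(0.56, [291, 220, 20, 34], 568)]
b2_mid top []
b2_mid side [(0.8, [279, 198, 11, 28], 217), (0.58, [200, 311, 15, 40], 309)]
b3_mid top [(0.39, [347, 160, 43, 25], 415)]
b3_mid side [(0.84, [291, 169, 22, 44], 831)]
b4_mid top [(0.65, [213, 193, 23, 22], 310)]
b4_mid side [(0.7, [284, 156, 17, 40], 485)]
b5_mid top [(0.54, [188, 200, 19, 18], 326), (0.33, [314, 208, 131, 53], 3128)]
b5_mid side [(0.68, [281, 143, 16, 42], 310)]
upper_board_mid top [(0.75, [192, 189, 77, 33], 730)]
upper_board_mid side [(0.97, [275, 173, 45, 50], 590), (0.49, [337, 329, 51, 54], 1083)]
lower_board_mid top [(0.89, [201, 210, 66, 13], 275), (0.25, [312, 212, 134, 49], 3253)]
lower_board_mid side [(0.56, [274, 213, 42, 51], 586), (0.32, [336, 329, 54, 57], 1083)]
spare_board_mid top [(0.86, [164, 266, 75, 23], 1504)]
spare_board_mid side [(0.79, [202, 192, 28, 45], 1039), (0.63, [200, 312, 17, 39], 256)]
tray_floor top [(0.92, [154, 256, 90, 44], 2565)]
tray_floor side [(0.93, [191, 191, 50, 60], 1898), (0.21, [292, 168, 24, 45], 793)]
rocker top [(0.91, [304, 194, 147, 87], 8799)]
rocker side [(0.76, [191, 272, 130, 147], 14207), (0.46, [204, 193, 25, 44], 1031)]
cradle top [(0.86, [315, 212, 131, 51], 3107)]
cradle side [(0.84, [225, 272, 77, 147], 5691)]
switch top [(0.54, [364, 268, 9, 7], 67)]
switch side [(0.63, [201, 311, 14, 43], 307), (0.49, [273, 173, 49, 51], 513)]
```

View pics/ov_t.png

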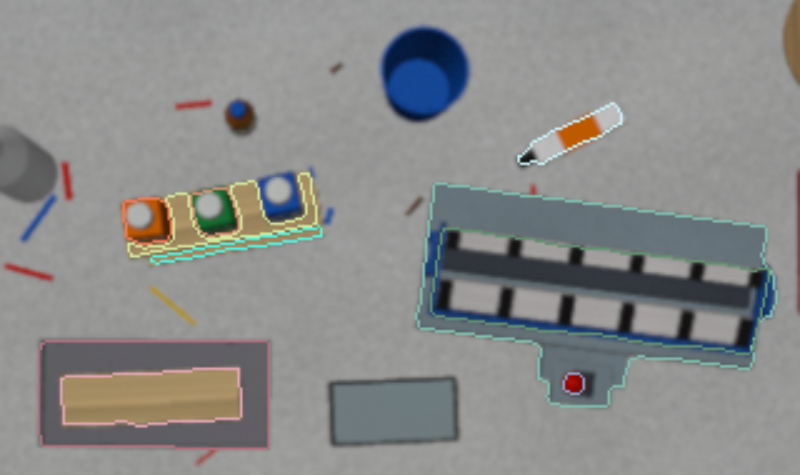

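```bash
cat >> h.py <<'E'
CR=R.from_euler("y",-20,degrees=True).as_matrix()   # cradle axes in rocker frame
def cr(P): return np.asarray(P,float)@CR.T+[0,0,65]
ROCK=BASE+[box(-150,-100,-35,35,0,25),cr(box(-68,30,-183,183,-8,8)),cr(box(-68,-62,-183,183,-8,14))]
E
cat > b.py <<'E'
from h import *
snap(); m=np.load("m0.npz"); g=lambda k:m[k]
rx,f=fit(ROCK,{"top":g("rocker|top")},[450,-200,-.12],flat(0)); print("rocker",rx.round(2),f)
tx,f=fit(TRAY,{c:cv2.morphologyEx(g("tray_floor|"+c).astype(np.uint8)|g("spare_board_mid|"+c),3,np.ones((5,5)))>0 for c in("top","side")},[330,300,0],flat(0)); print("tray",tx.round(2),f)
sx,f=fit(BOARD,{c:g("spare_board_mid|"+c) for c in("top","side")},[330,300,0],flat(9)); print("spare",sx.round(2),f)
for b,x0 in(("b4",[530,210,.19]),("b5",[520,290,.19])):
    x,f=fit(BOTTLE,{"top":g(b+"_mid|top")},x0,flat(177.5)); print(b,x.round(3),f)
x,f=fit(BOTTLE,{"side":g("b3_mid|side")},[550,140,.19],flat(177.5)); print("b3 side",x.round(3),f)
hsv=cv2.cvtColor(cams["top"]["image"],cv2.COLOR_BGR2HSV)
s=g("upper_board_mid|top")
# upper board: hull of visible
h=np.zeros((420,560),np.uint8); pts=np.argwhere(s)[:,::-1]; cv2.fillPoly(h,[cv2.convexHull(pts.astype(np.int32))],1)
ux,f=fit(BOARD,{"top":h>0},[530,210,.19],flat(120)); print("upper",ux.round(3),f)
# caps: bright low saturation blobs in stack
w=((hsv[...,1]<60)&(hsv[...,2]>170)).astype(np.uint8); n,_,st,ce=cv2.connectedComponentsWithStats(w)
for i in range(1,n):
    if st[i,4]>20 and ce[i,0]<275: print("cap px",ce[i],st[i,4],ray("top",ce[i],230).round(1))
ball=np.argwhere(g("switch|top")).mean(0)[::-1]; print("ball",ball,ray("top",ball,92))
Rm,t=flat(0)(rx); print("ball pred",np.array([-125,38.7,92])@Rm.T+t)
im=cv2.resize(cams["top"]["image"],None,fx=4,fy=4)
for k in range(5):
    y=-140+70*k
    for x0,x1 in((-64,-28),(10,30)):
        q=proj("top",cr([[x0,y-27,0],[x1,y-27,0],[x1,y+27,0],[x0,y+27,0]])@Rm.T+t)
        cv2.polylines(im,[((q+.5)*4).astype(int)],True,(0,255,0),1)
for x,z,P in((rx,0,BASE[0]),(tx,0,TRAY[0]),(sx,9,BOARD[0]),(ux,120,BOARD[0])):
    Rq,tq=flat(z)(x); q=proj("top",P@Rq.T+tq); cv2.polylines(im,[cv2.convexHull(((q+.5)*4).astype(np.int32))],True,(0,0,255),1)
cv2.imwrite("pics/fit.png",cv2.resize(im[720:1240,600:1800],(800,347)))
cv2.imwrite("pics/fit2.png",im[750:1110,1200:1820])
E
python3 b.py
```

```text
rocker [ 5.7316e+02 -2.1598e+02 -1.1000e-01] 0.056744179497469016
tray [4.2671e+02 2.9320e+02 1.0000e-02] 0.03575155522883733
spare [330. 300.   0.] 1.0
b4 [5.3e+02 2.1e+02 1.9e-01] 1.0
b5 [5.2e+02 2.9e+02 1.9e-01] 1.0
b3 side [5.5e+02 1.4e+02 1.9e-01] 1.0
upper [5.3e+02 2.1e+02 1.9e-01] 1.0
cap px [250.5 195.5] 52 [[641.2 146.6 230. ]]
cap px [222.80392157 201.56862745] 51 [[624.8 215.  230. ]]
cap px [194.54385965 205.24561404] 57 [[614.4 285.3 230. ]]
ball [369.08955224 272.97014925] [[ 450.98189957 -177.58968184   92.        ]]
ball pred [ 453.0334729  -164.10033687   92.        ]
```

View pics/fit2.png

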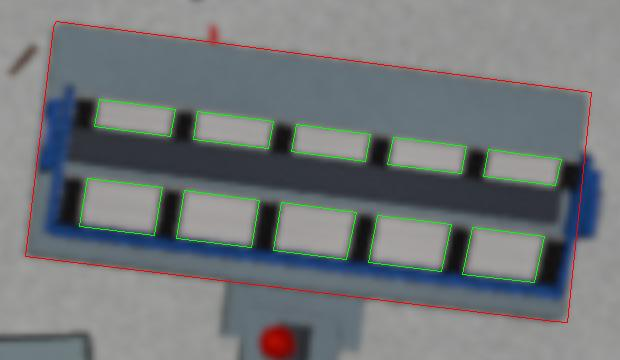

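```bash
sed -i 's/\[330,300,0\],flat(9)/[427,293,0],flat(9)/; s/\[530,210,.19\]/[625,215,.19]/g; s/\[520,290,.19\]/[614,285,.19]/; s/\[550,140,.19\]/[641,147,.19]/' b.py; python3 b.py | grep -v ball
cat > ik.py <<'E'
from h import *
def tool(yaw,phi): # tool z pitched phi below horizontal heading yaw; y horizontal
    z=np.array([np.cos(yaw)*np.cos(phi),np.sin(yaw)*np.cos(phi),-np.sin(phi)]); y=np.array([-np.sin(yaw),np.cos(yaw),0])
    return np.c_[np.cross(y,z),y,z]
def chk(p,M):
    q=R.from_matrix(M).as_quat(); j=bot.inverse_kinematics(list(p),list(q)); return None if j is None else np.round(j,2)
if __name__=="__main__":
  for d in (20,30,40,50,60,70):
    ph=np.radians(d)
    for nm,(g,h,p2) in {"blue":((641,147,171),.19,ph),"orange":((614,285,171),.19,ph),"red":((630,160,56),.19,ph),"yel":((614,270,56),.19,ph)}.items():
        for s in (0,np.pi):
            for hd,tag in((0,"+x"),(np.pi/2,"+y"),(-np.pi/2,"-y")):
                M=tool(h+hd,ph); M=M@R.from_euler("z",s).as_matrix()
                ok=chk(np.array(g)+19*M[:,2],M) is not None
                up=chk(np.array(g)+19*M[:,2]-90*M[:,2],M) is not None
                print(d,nm,tag,int(s>0),ok,up) if ok else 0
    for k in (-140,0,140):
        Rm,t=flat(0)([573.2,-216,-.11])
        for s in (0,np.pi):
            M=tool(-.11,ph+np.radians(70))@R.from_euler("z",s).as_matrix(); p=cr([-9,k,20])@Rm.T+t
            a=chk(p+19*M[:,2],M) is not None; b=chk(p+19*M[:,2]-90*M[:,2],M) is not None
            print(d,"trough",k,int(s>0),a,b) if a else 0
E
python3 ik.py
```

```text
rocker [ 5.7316e+02 -2.1598e+02 -1.1000e-01] 0.056744179497469016
tray [4.2671e+02 2.9320e+02 1.0000e-02] 0.03575155522883733
spare [4.2234e+02 2.9683e+02 8.0000e-02] 0.06575753834286019
b4 [6.23927e+02 2.13915e+02 2.86000e-01] 0.09044848939763561
b5 [6.13892e+02 2.84313e+02 1.53000e-01] 0.09886064855390009
b3 side [6.38674e+02 1.41016e+02 1.26000e-01] 0.09813278008298754
upper [6.27315e+02 2.12276e+02 1.97000e-01] 0.12276561035715527
cap px [250.5 195.5] 52 [[641.2 146.6 230. ]]
cap px [222.80392157 201.56862745] 51 [[624.8 215.  230. ]]
cap px [194.54385965 205.24561404] 57 [[614.4 285.3 230. ]]
20 blue +y 0 True True
20 blue -y 0 True True
20 blue +y 1 True True
20 blue -y 1 True True
20 orange +x 0 True False
20 orange +y 0 True True
20 orange -y 0 True True
20 orange +x 1 True False
20 orange +y 1 True True
20 orange -y 1 True True
20 red +x 0 True False
20 red +y 0 True True
20 red -y 0 True True
20 red +x 1 True False
20 red +y 1 True True
20 red -y 1 True True
20 yel +x 0 True False
20 yel +y 0 True True
20 yel -y 0 True True
20 yel +x 1 True False
20 yel +y 1 True True
20 ye
[... 2989 characters left out ...]
 140 1 True True
70 blue +x 0 True True
70 blue +y 0 True True
70 blue -y 0 True True
70 blue +x 1 True True
70 blue +y 1 True True
70 blue -y 1 True True
70 orange +x 0 True True
70 orange +y 0 True True
70 orange -y 0 True True
70 orange +x 1 True True
70 orange +y 1 True True
70 orange -y 1 True True
70 red +x 0 True True
70 red +y 0 True True
70 red -y 0 True True
70 red +x 1 True True
70 red +y 1 True True
70 red -y 1 True True
70 yel +x 0 True True
70 yel +y 0 True True
70 yel -y 0 True True
70 yel +y 1 True True
70 yel -y 1 True True
70 trough -140 0 True True
70 trough -140 1 True True
70 trough 0 0 True True
70 trough 0 1 True True
70 trough 140 0 True True
70 trough 140 1 True True
```

```bash
cat > act.py <<'E'
from ik import *
ROCKER=[573.2,-216,-.11]; RM,RT=flat(0)(ROCKER)
def w(P): return cr(P)@RM.T+RT          # cradle -> world
CZ=(RM@CR)[:,2]; CX=(RM@CR)[:,0]
PHI=np.radians(40); GH=53.0             # grip height above foot
def q(M): return list(R.from_matrix(M).as_quat())
def goto(p,M): bot.goto(list(map(float,p)),q(M))
def line(p,feed=150): bot.line_to(list(map(float,p)),feed=feed)
def st(tag): s=bot.sense(); print(tag,"t",round(s["time_s"],1),"w",round(s["width"],1),"F",s["contact_force"].round(1),"gf",round(s["gripper_force"],1),"p",s["eef_pos"].round(0)); return s
def flipz(p,M):   # choose wrist half-turn with least motion margin
    j0=bot.sense()["joints"]; o=[]
    for s in(0,np.pi):
        N=M@R.from_euler("z",s).as_matrix(); j=bot.inverse_kinematics(list(map(float,p)),q(N))
        if j is not None: o.append((np.abs(np.array(j)-j0).max(),s))
    return min(o)[1]
def pick(x,y,foot,head,phi=PHI,op=93,dlift=140):
    M=tool(head,phi); g=np.array([x,y,foot+GH]); p=g+19*M[:,2]
    s=flipz(p,M); M=M@R.from_euler("z",s).as_matrix()
    bot.gripper_to(op)
    goto(p-120*M[:,2]+[0,0,60],M); line(p-110*M[:,2]); line(p,100); st("at")
    bot.gripper_to(0); st("grip")
    line(p+[0,0,dlift]); S=st("lift"); return s,S["width"]>30
def place_pose(ty,s,phi=PHI,dz=0):
    M=tool(ROCKER[2],phi+np.radians(70))@R.from_euler("z",s).as_matrix()
    return w([-3+GH-52.5,ty,20+dz])+19*M[:,2],M
def hover(ty,s,phi=PHI):
    p,M=place_pose(ty,s,phi,90); goto(p,M); return st("hover")["width"]>30
def check(label,ty,dz):
    "offset (px) of seen mask centroid from model, both cameras"
    snap()
    T=(RM@CR@R.from_euler("y",90,degrees=True).as_matrix(),w([-3,ty,20+dz]))
    for c in cams:
        b=best(c,label)
        if b is None: print(label,c,"none"); continue
        r=cv2.resize(render(c,BOTTLE,T).astype(np.uint8),(560,420),interpolation=cv2.INTER_AREA)>0
        cm=np.argwhere(b["pixels"]).mean(0)[::-1]; cr_=np.argwhere(r).mean(0)[::-1]
        print(label,c,round(b["score"],2),"dpx",(cm-cr_).round(1),"area",b["pixels"].sum(),r.sum())
def place(ty,s,phi=PHI):
    p,M=place_pose(ty,s,phi,2.5); line(p,80); st("down")
    bot.gripper_to(54); line(p+100*CZ); st("out")
E
cat > c1.py <<'E'
from act import *
snap(("top",))
for l,h in(("dropper",45),("water",120),("tub",55),("phone",9),("tube",10)):
    b=best("top",l)
    if b: print(l,round(b["score"],2),ray("top",np.argwhere(b["pixels"]).mean(0)[::-1],h).round(0))
goto([420,-330,420],tool(0,np.pi/2)); st("up")
s,ok=pick(640.5,145.5,125,.19+np.pi/2)
print(s,ok)
if ok:
    hover(-140,s); check("b3_mid",-140,90)
    cv2.imwrite("pics/h1.png",cams["side"]["image"])
E
python3 c1.py
```

```text
dropper 0.47 [[749. 199.  45.]]
water 0.92 [[680. 448. 120.]]
tub 0.73 [[802. -10.  55.]]
phone 0.96 [[413.  17.   9.]]
tube 0.68 [[ 741. -192.   10.]]
up t 3.6 w 92.8 F [-0.4 -0.2  0.5] gf 0.0 p [ 420. -331.  420.]
at t 7.4 w 92.7 F [-0.7  0.8 -0. ] gf 0.0 p [638. 159. 166.]
grip t 8.3 w 39.5 F [0.1 0.6 0.3] gf 30.0 p [638. 160. 166.]
lift t 9.4 w 40.0 F [-0.6  0.7 -1.7] gf 30.0 p [637. 160. 305.]
3.141592653589793 True
hover t 11.3 w 39.8 F [ 1.3  0.8 -2.2] gf 30.0 p [ 512. -349.  149.]
b3_mid top 0.76 dpx [-1.6  7.7] area 370 716
b3_mid side 0.74 dpx [-21.9   0.3] area 777 2559
```

View pics/h1.png

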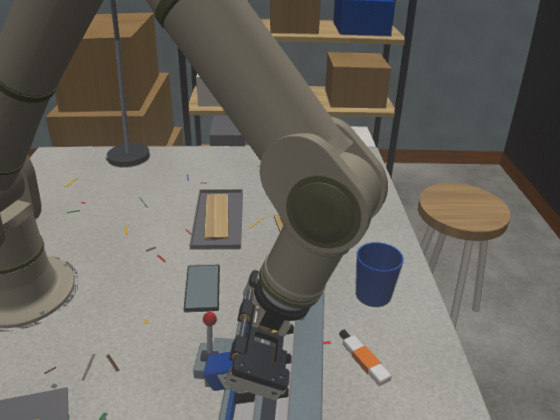

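The side view shows the blue bottle held above the far trough, foot (215,370) towards the low end, so it hasn't slipped. I'll place it and check.

```bash
cat > c2.py <<'E'
from act import *
place(-140,np.pi)
p,M=place_pose(-140,np.pi,PHI,90); goto([480,0,420],tool(0,np.pi/2)@R.from_euler("z",np.pi).as_matrix()) 
st("away")
check("b3_mid",-140,0)
im=cv2.resize(cams["top"]["image"][170:270,170:470],(750,250)); cv2.imwrite("pics/p1.png",np.vstack([im,cv2.resize(cams["side"]["image"][130:420,150:450],(310,300)).copy() if 0 else np.zeros((1,750,3),np.uint8)]))
E
python3 c2.py
```

```text
down t 12.7 w 39.8 F [-0.3 -0.4 -1.1] gf 30.0 p [ 541. -354.   68.]
out t 14.1 w 54.0 F [-0.4 -0.2 -0.5] gf 0.0 p [ 507. -349.  161.]
away t 15.7 w 53.9 F [-0.5  0.3 -0.4] gf 0.0 p [480.  -1. 419.]
b3_mid top 0.87 dpx [-1.2  1.6] area 509 629
b3_mid side 0.58 dpx [  4.6 -66.3] area 4400 1983
```

View pics/p1.png

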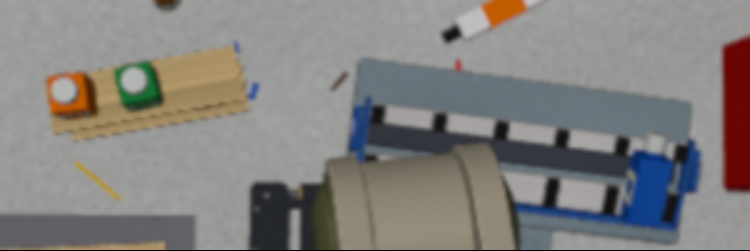

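Blue lies properly in trough −140, with its cap up the slope. Next are green and orange.

```bash
cat >> act.py <<'E'
def find(label,x0,z,cs=("top",)):
    snap(cs); ms={}
    for c in cs:
        b=best(c,label)
        if b is None: print(label,c,"none")
        else: ms[c]=b["pixels"]
    x,f=fit(BOTTLE,ms,x0,flat(z)); print(label,x.round(2),round(f,3)); return x,f
AWAY=tool(0,np.pi/2)@R.from_euler("z",np.pi).as_matrix()
def cycle(label,x0,foot,ty,stop=False,**k):
    x,f=find(label,x0,foot+52.5)
    if np.hypot(*(x[:2]-x0[:2]))>15 or f>.35: print("use prior"); x=x0
    s,ok=pick(x[0],x[1],foot,x0[2]+np.pi/2,**k)
    if not ok: print("LOST"); return False
    ph=k.get("phi",PHI)
    if not hover(ty,s,ph): print("LOST2"); return False
    check(label,ty,90)
    cv2.imwrite(f"pics/hv_{label}.png",cams["side"]["image"])
    if stop: print("s",s); return
    place(ty,s,ph); goto([480,0,420],AWAY); check(label,ty,0); return True
E
python3 - <<'E'
from act import *
cycle("b4_mid",[624.4,214.5,.19],125,-70) and cycle("b5_mid",[614,285,.19],125,0)
E
```

```text
b4_mid [6.2559e+02 2.1343e+02 3.0000e-01] 0.08
at t 19.6 w 92.9 F [ 0.5 -1.1  0.1] gf 0.0 p [623. 227. 166.]
grip t 20.4 w 39.4 F [-1.   0.1  0.8] gf 30.0 p [623. 228. 166.]
lift t 21.5 w 39.8 F [ 0.3  0.3 -2.2] gf 3.0 p [622. 228. 305.]
hover t 24.5 w 39.8 F [ 0.4 -0.6 -2.2] gf 30.0 p [ 519. -280.  150.]
b4_mid top 0.87 dpx [-2.3  8. ] area 351 708
b4_mid side 0.7 dpx [-19.9   1.9] area 664 2215
down t 25.9 w 39.6 F [ 0.2  0.3 -1.8] gf 30.0 p [ 549. -284.   68.]
out t 27.2 w 53.9 F [-1.1  0.9 -0.1] gf 0.0 p [ 515. -280.  161.]
b4_mid top 0.61 dpx [-1.   0.9] area 613 623
b4_mid side 0.72 dpx [  3.6 -44.5] area 3460 1975
b5_mid [6.14e+02 2.85e+02 1.90e-01] 1.0
use prior
at t 33.7 w 93.0 F [-0.1 -0.8 -0. ] gf 0.0 p [612. 299. 166.]
grip t 34.6 w 40.3 F [-1.1 -0.4 -0.7] gf 29.9 p [611. 299. 166.]
lift t 35.7 w 39.8 F [ 0.5  0.8 -2.7] gf 29.9 p [611. 299. 305.]
hover t 38.7 w 39.7 F [-0.3  0.8 -2.2] gf 29.9 p [ 527. -211.  150.]
b5_mid top 0.65 dpx [-1.5  8.2] area 360 698
b5_mid side 0.81 dpx [-18.1   1.7] area 715 1912
down t 40.1 w 39.9 F [-0.7 -0.6 -3. ] gf 29.9 p [ 557. -214.   68.]
out t 41.4 w 54.1 F [-0.1  0.1 -0.1] gf 0.0 p [ 523. -211.  161.]
b5_mid top 0.67 dpx [-0.  -0.1] area 589 608
b5_mid side 0.63 dpx [-3.4  0.5] area 1549 1732
```

Green and orange are placed. The grip slackened once, during the green lift, and green didn't slip. Next is the upper board.

```bash
cat >> act.py <<'E'
def hull(m):
    h=np.zeros((420,560),np.uint8); pts=np.argwhere(m)[:,::-1]; cv2.fillPoly(h,[cv2.convexHull(pts.astype(np.int32))],1); return h>0
def findflat(parts,label,x0,z,cs=("top",),extra=()):
    ms={}
    for c in cs:
        m=None
        for l in (label,)+extra:
            for b in bot.silhouettes(c,l):
                u=np.argwhere(b["pixels"]).mean(0)[::-1]
                if np.hypot(*(u-proj(c,[[x0[0],x0[1],z]])[0]))<25: m=b["pixels"] if m is None else m|b["pixels"]; break
        if m is not None: ms[c]=hull(m)
        else: print(label,c,"none")
    if not ms: return np.array(x0),1
    x,f=fit(parts,ms,x0,flat(z)); print(label,x.round(3),round(f,3)); return x,f
E
python3 - <<'E'
from act import *
snap()
findflat(BOARD,"upper_board_mid",[627,212,.19],120)
findflat(BOARD,"upper_board_mid",[627,212,.19],120,("side",))
findflat(TRAY,"tray_floor",[427,293,0.01],0,("top","side"),("spare_board_mid",))
findflat(BOARD,"spare_board_mid",[427,295,.04],9)
for l in("b1_mid","b2_mid"):
    b=best("side",l); x,f=fit(BOTTLE,{"side":b["pixels"]},[620,210,.19],flat(62.5)) if b else (0,0); print(l,x,f)
im=cv2.resize(cams["side"]["image"][150:280,170:370],(800,520)); cv2.imwrite("pics/s2.png",im)
cv2.imwrite("pics/t2.png",cv2.resize(cams["top"]["image"][170:310,130:470],(800,329)))
E
```

```text
upper_board_mid [6.26795e+02 2.13657e+02 2.00000e-01] 0.046
upper_board_mid [6.24465e+02 2.05490e+02 1.94000e-01] 0.048
tray_floor [4.25386e+02 2.89791e+02 1.70000e-02] 0.318
spare_board_mid [4.23692e+02 2.99232e+02 6.40000e-02] 0.043
b1_mid [634.44397936 136.98580269   0.79380252] 0.36056058890147225
b2_mid [ 6.02971651e+02  2.51704618e+02 -4.42135345e-02] 0.6414563009152168
```

View pics/s2.png

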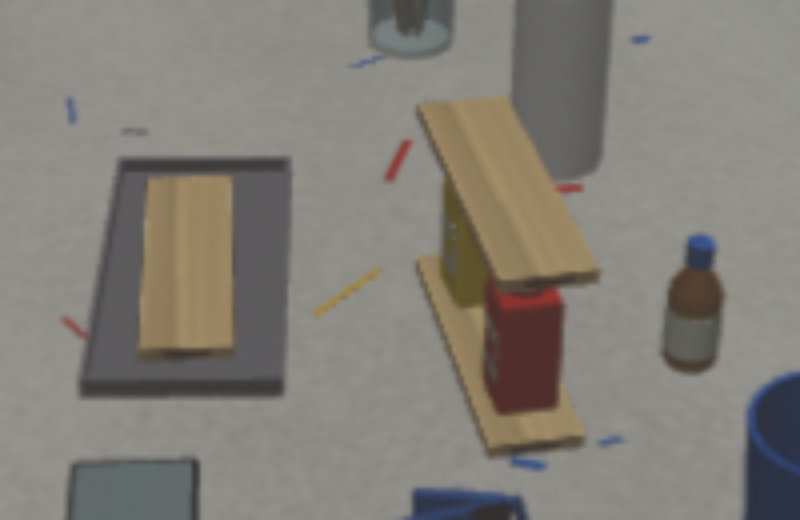

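View pics/t2.png

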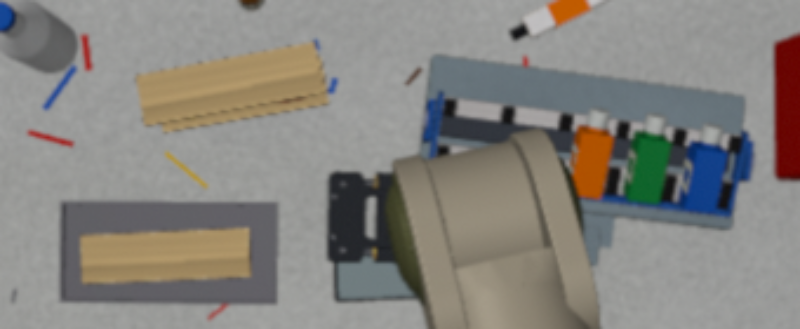

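```bash
cat >> act.py <<'E'
def down(yaw): # vertical, closing axis along board x (heading = board -y / +y)
    return tool(yaw+np.pi/2,np.pi/2)
def trayfix(z,prior,sp):
    snap(("top",))
    t,f=findflat(TRAY,"tray_floor",list(prior),0,("top",),("spare_board_mid",))
    s,fs=findflat(BOARD,"spare_board_mid",list(sp),z)
    return (t if f<.15 else np.array(prior)),(s if fs<.12 else np.array(sp))
def board(x,z,prior,sp,zt,pz):
    M=down(x[2]); s=flipz([x[0],x[1],z],M); M=M@R.from_euler("z",s).as_matrix()
    bot.gripper_to(93); goto([x[0],x[1],z+120],M); line([x[0],x[1],z-7 if z>8 else 2.5],80); st("at")
    bot.gripper_to(0); S=st("grip"); off=z-S["eef_pos"][2]
    line([x[0],x[1],z+130]); S=st("lift")
    if S["width"]<50: print("LOST"); return
    t,p=trayfix(pz,prior,sp); print("tray",t.round(2),"spare",p.round(2))
    N=down(p[2]); N=N@R.from_euler("z",flipz([p[0],p[1],100],N)).as_matrix()
    goto([p[0],p[1],170],N)
    if st("over")["width"]<50: print("LOST"); return
    line([p[0],p[1],max(zt+2-off,zt-5)],60); st("down")
    bot.gripper_to(70); line([p[0],p[1],170]); st("out"); goto([480,0,420],AWAY)
E
python3 - <<'E'
from act import *
board([626.5,213,.197],120,[426.7,293.2,.01],[423.2,298,.065],19,9)
snap()
findflat(TRAY,"tray_floor",[426.7,293.2,.01],0,("top",),("spare_board_mid",))
findflat(BOARD,"spare_board_mid",[423,298,.065],19)
findflat(BOARD,"lower_board_mid",[627,212,.19],5)
for l,x0 in(("b1_mid",[634,150,.19]),("b2_mid",[615,265,.19])):
    for c in cams:
        b=best(c,l)
        if b: x,f=fit(BOTTLE,{c:b["pixels"]},x0,flat(62.5)); print(l,c,x,f)
im=cv2.resize(cams["side"]["image"][150:280,170:370],(400,260)); t=cv2.resize(cams["top"]["image"][170:310,130:330],(400,280))
cv2.imwrite("pics/s3.png",np.vstack([im,t]))
E
```

```text
at t 48.3 w 93.2 F [-0.1  0.7 -0.1] gf 0.0 p [627. 213. 113.]
grip t 48.9 w 59.7 F [ 1.  -0.2  0.7] gf 30.0 p [627. 213. 113.]
lift t 50.0 w 59.5 F [ 0.   0.9 -0.5] gf 30.0 p [626. 213. 249.]
tray_floor [4.27450e+02 2.97061e+02 1.80000e-02] 0.017
spare_board_mid [4.24655e+02 3.00119e+02 5.50000e-02] 0.055
tray [4.2745e+02 2.9706e+02 2.0000e-02] spare [4.2465e+02 3.0012e+02 5.0000e-02]
over t 51.1 w 59.7 F [ 0.6  0.  -0.2] gf 30.0 p [426. 300. 170.]
down t 53.9 w 59.4 F [-0.7 -0.9  3.2] gf 31.6 p [425. 300.  14.]
out t 55.5 w 70.2 F [-0.5  0.3  0.7] gf 0.0 p [424. 300. 169.]
tray_floor top none
spare_board_mid top none
lower_board_mid [6.30002e+02 2.14255e+02 1.56000e-01] 0.808
b1_mid top [6.38925611e+02 1.50749350e+02 2.15803652e-01] 0.10101991257892184
b1_mid side [6.36184062e+02 1.49119428e+02 4.47972375e-02] 0.12611202635914331
b2_mid top [6.16115400e+02 2.64512564e+02 2.75342952e-01] 0.10642002176278564
b2_mid side [ 6.14055280e+02  2.62353388e+02 -1.26814327e-01] 0.21836734693877546
```

View pics/s3.png

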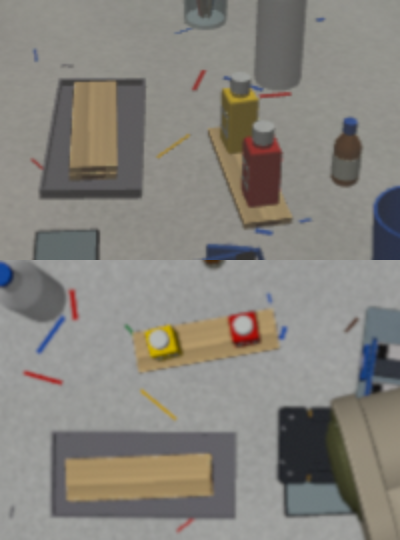

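Upper board is on the pile. Next are red, at about (638,150), and yellow, at about (615,264).

Run:
```python
from act import *
cycle("b1_mid",[638,150,.2],10,70) and cycle("b2_mid",[615.5,264,.2],10,140)
snap()
findflat(TRAY,"tray_floor",[427,296,.01],0,("top",),("spare_board_mid",))
findflat(BOARD,"spare_board_mid",[424,300,.05],19)
for c in cams: findflat(BOARD,"lower_board_mid",[627,212,.19],5,(c,))
t=cv2.resize(cams["top"]["image"][170:310,130:470],(800,329)); im=cv2.resize(cams["side"]["image"][150:420,170:370],(200,270))
cv2.imwrite("pics/t4.png",t)
```

```text
b1_mid [6.3812e+02 1.4892e+02 2.7000e-01] 0.105
at t 61.2 w 93.0 F [ 0.3  0.8 -0.2] gf 0.0 p [636. 163.  51.]
grip t 62.1 w 40.1 F [-0.2 -0.   0.5] gf 30.0 p [635. 163.  51.]
lift t 63.2 w 39.9 F [-0.3 -1.3 -3. ] gf 30.0 p [635. 163. 190.]
hover t 66.1 w 40.1 F [ 0.5  0.2 -3.4] gf 30.0 p [ 535. -141.  150.]
b1_mid top 0.66 dpx [-2.2  8.5] area 380 687
b1_mid side none
down t 67.5 w 40.0 F [ 0.2  0.1 -2.4] gf 30.0 p [ 565. -145.   68.]
out t 68.8 w 54.1 F [-1.  -0.4 -0.7] gf 0.0 p [ 530. -141.  161.]
b1_mid top 0.6 dpx [  0.2 -12.1] area 147 594
b1_mid side 0.73 dpx [ 2.7 11.8] area 1697 1527
b2_mid [6.1748e+02 2.6448e+02 3.3000e-01] 0.084
at t 75.3 w 93.0 F [-0.6 -0.4 -0.3] gf 0.0 p [615. 278.  51.]
grip t 76.2 w 40.0 F [-1.3 -0.   0.2] gf 30.0 p [614. 279.  51.]
lift t 77.3 w 39.9 F [-0.3  0.5 -2. ] gf 30.0 p [614. 278. 190.]
hover t 80.1 w 39.8 F [-0.4  0.1 -1.9] gf 30.0 p [542. -72. 150.]
b2_mid top 0.79 dpx [-1.9  8.2] area 333 658
b2_mid side 0.82 dpx [-12.8   3.3] area 656 1467
down t 81.5 w 39.8 F [ 0.3  0.1 -2.2] gf 30.0 p [572. -75.  68.]
out t 82.9 w 54.3 F [-0.  -0.8 -0.9] gf 0.0 p [538. -72. 161.]
b2_mid top none
b2_mid side 0.83 dpx [-2.5 -0.1] area 1146 1357
tray_floor [4.26604e+02 2.95827e+02 2.00000e-02] 0.025
spare_board_mid top none
lower_board_mid top none
lower_board_mid [6.23379e+02 2.05339e+02 1.86000e-01] 0.057
```

View pics/t4.png

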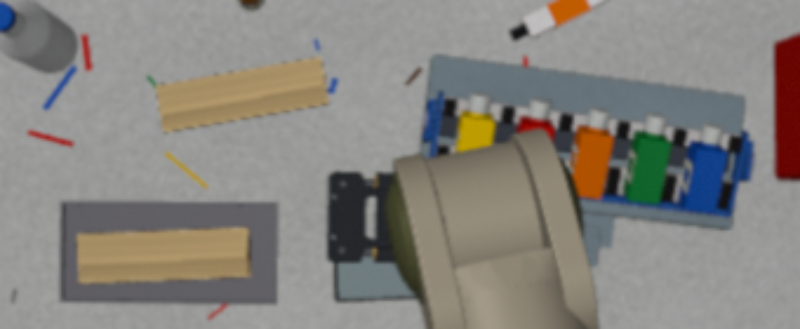

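All five bottles are in troughs. The lower board is at crop pixels (157..330, 57..132), so I can pick it up now.

Run:
```python
from act import *
snap()
c=ray("top",[[233.0,209.8]],10)[0]; print(c)
x,f=findflat(BOARD,"upper_board_mid",[c[0],c[1],.19],5)
if f>.12: x=np.array([c[0],c[1],.195])
board(x,5,[426.6,296,.02],[424.5,300,.05],29,19)
snap()
findflat(TRAY,"tray_floor",[427,296,.01],0,("top",),("spare_board_mid",))
findflat(BOARD,"spare_board_mid",[424,300,.05],29)
im=cv2.resize(cams["side"]["image"][150:420,170:370],(400,540)); t=cv2.resize(cams["top"]["image"][230:310,130:280],(400,213))
cv2.imwrite("pics/s5.png",np.hstack([im,np.vstack([t,np.zeros((327,400,3),np.uint8)])]))
```

```text
[626.10714315 207.34675966  10.        ]
upper_board_mid top none
at t 89.7 w 93.1 F [-1.5 -0.1 -0.2] gf 0.0 p [626. 207.   3.]
grip t 90.3 w 59.5 F [ 0.2 -1.   1.1] gf 30.0 p [626. 207.   3.]
lift t 91.4 w 59.5 F [-0.4  0.3 -1.3] gf 30.0 p [626. 207. 134.]
tray_floor [4.27876e+02 2.96842e+02 1.20000e-02] 0.032
spare_board_mid top none
tray [4.2788e+02 2.9684e+02 1.0000e-02] spare [4.245e+02 3.000e+02 5.000e-02]
over t 92.5 w 59.7 F [-0.1  0.3 -1.2] gf 30.0 p [426. 300. 170.]
down t 95.0 w 59.5 F [ 0.1  0.8 -0.9] gf 30.0 p [425. 300.  29.]
out t 96.5 w 70.0 F [ 0.5 -0.2 -0.5] gf 0.0 p [424. 300. 169.]
tray_floor [4.26224e+02 2.96856e+02 1.70000e-02] 0.046
spare_board_mid top none
```

View pics/s5.png

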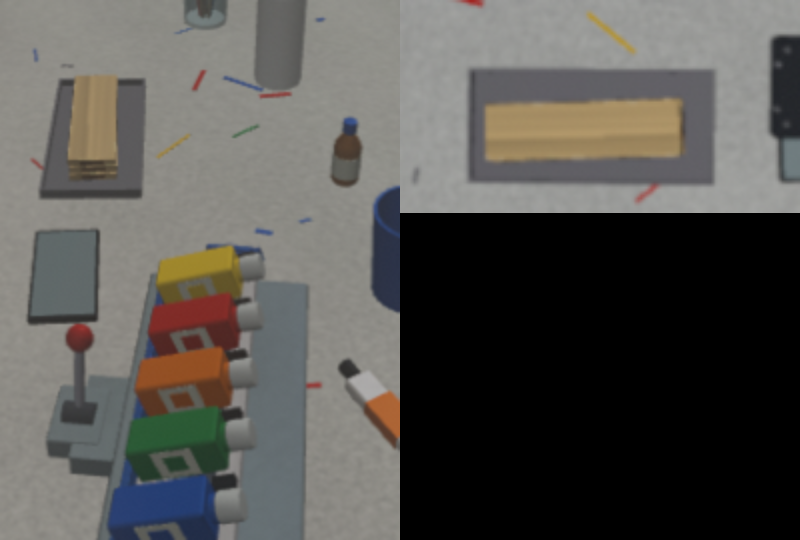

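Three boards are piled in the tray and all five bottles lie with caps up the slope. The lever ball at (80,337) leans towards +y, so I'll flip it now.

Run:
```python
from act import *
P=lambda y,z:np.array([-125,y,z])@RM.T+RT
M=tool(ROCKER[2]+np.pi/2,np.pi/2); s=flipz(P(75,200),M); M=M@R.from_euler("z",s).as_matrix()
bot.gripper_to(0); goto(P(80,220),M); line(P(80,76)); st("low")
line(P(0,76),80); st("mid"); line(P(-14,76),60)
for y in(-17,-20,-23,-26):
    line(P(y,76),30); F=st(y)["contact_force"]
    if np.linalg.norm(F[:2])>5: break
line(P(20,76),80); line(P(20,220)); goto([480,0,420],AWAY); st("end")
snap()
b=best("side","switch"); print(b and (b["score"],b["box"]))
hsv=cv2.cvtColor(cams["side"]["image"],cv2.COLOR_BGR2HSV)[300:350,190:240]
for v in(38.7,25,-25,-38.7): print(v,proj("side",[P(v,22+np.sqrt(80**2-v*v))]).round(1))
cv2.imwrite("pics/s6.png",cv2.resize(cams["side"]["image"][150:420,140:370],(690,600)))
```

```text
low t 101.8 w 0.7 F [-0.9  0.6  0.6] gf 0.0 p [ 458. -123.   77.]
mid t 102.9 w 0.2 F [ 0.2  0.2 -0.8] gf 0.0 p [ 449. -202.   76.]
-17 t 103.6 w 0.7 F [-1.7 -0.3 -0.6] gf 0.1 p [ 447. -219.   76.]
-20 t 103.8 w 0.4 F [-0.5  7.4  0.3] gf 3.1 p [ 447. -221.   76.]
end t 106.9 w 0.3 F [ 0.1 -0.5 -0.4] gf 0.0 p [480.  -1. 419.]
(0.71, [193.2, 343.6, 19.3, 15.7])
38.7 [[212.2 314.7]]
25 [[210.5 317.7]]
-25 [[205.  338.1]]
-38.7 [[203.7 346.4]]
```

View pics/s6.png

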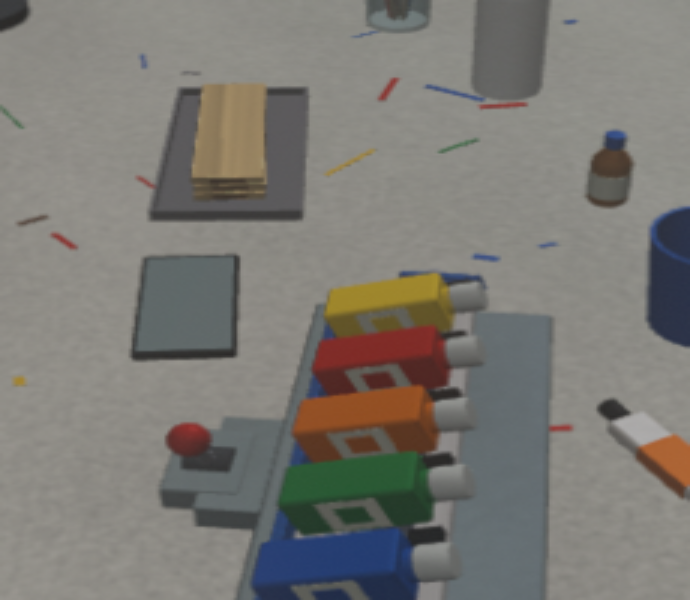

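The ball is at about (203,347) in the full picture. The model puts it at (203.7,346.4) when fully over, and the push met a firm stop there. Everything is in place, so I'm handing in.

```bash
python3 -c "
from rig import bot
print(bot.sign_off())"
```

```text
the job is handed in; nothing more can be done
None
```

I handed the job in at about 107 s of the 210 s: by the last camera check, all five bottles lie in their own troughs with caps up the slope, the three boards are piled in the tray, and the lever is fully over; the hand-in returned no verdict.

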